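# Seat a calibration plate and clamp it with a click-torque knob

### The job

Slide the calibration plate gently back under the clamp until its end sits fully flush against the fence, then turn the clamp's knob clockwise until its torque clutch clicks, so the foot holds the plate at the set force. Stop at the click: turned on past it the clutch goes solid and the plate is overloaded. Leave the plate clamped square against the fence, let go, and do not disturb the things lying around.

Things in the scene. Friction and masses are not known exactly. Their poses are not given: they have to be found in the camera images.
- fixture: Fixed white clamping fixture: base 240 x 130 x 30 mm (its x, y, z), origin at the centre of its underside on the table; x runs from its open -x end towards the fence. The plate slides on its flat top, 30 mm up. Behind the fence a column (x 84 to 114 mm) carries an arm (x 30 to 114, y -18 to 18, top 95 mm up) that reaches back over the base and holds the clamp, axis at x = 50, y = 0.
- fence: Fixed steel bar across the fixture, 12 x 100 x 18 mm; origin at the middle of the lower edge of the face that the plate's end goes against (fixture x = 72, z = 30 mm); axes as the fixture's, the face looks to -x. Push gently: 10 N is ample, above 35 N between plate and fence spoils the plate.
- plate_mid (a point): Centre (half-way up) of the loose aluminium plate, 130 (x) x 60 (y) x 12 mm, 0.2 kg, a round glass target on its top nearer -x. It lies on the base, its +x end just short of or under the clamp foot, 15 to 35 mm short of the fence and askew. Hold or push its -x end; its +x end goes to the fence; this point is then 7 mm along +x from the fixture's origin, and within 25 mm of its middle line.
- foot_face (a point): Centre of the underside of the round clamp foot (20 mm), which hangs under the arm over the plate. It starts 2.5 to 5 mm above the plate's top (42 mm above the table) and goes down 2 mm per radian of screw turn.
- foot: The same clamp foot, origin at the centre of its underside. At the click it presses on the plate with about 35 N and keeps pressing when the knob is released, since the screw holds itself; more than 50 N cracks the plate.
- knob_grip (a point): On the clamp knob's upright axis at the height to grip it, about 128 mm above the table, 10 mm below the knob's top. The black knob is a 42 mm disc, 6 mm high, with a straight bar on it 46 mm long (this point's x), 16 mm thick (y), 28 mm tall: pinch the bar from above across its thickness. It stays at its height. Clockwise from above (falling yaw) lowers the foot.
- knob: Knob, origin on its axis at its underside. Clockwise: up to 0.4 rad free play, then the screw drags, 0.15 N m while turning; with the foot on the plate the torque climbs to the click at 0.22 N m, the clutch lets go: torque falls to under half over the next 0.35 rad, the foot stays put (let go, the knob springs back). Beyond, it is solid: overload. Needs 1.3 to 3 rad in all; stays between grasps.
- gauge_box: Bystander: loose closed wooden box, 90 x 55 x 33 mm, origin at the centre of its underside.
- lens: Bystander: loose black objective lens, a stepped cylinder 40 mm wide and 50 mm tall, origin at the centre of its underside.
- mouse: Bystander: loose black computer mouse, 105 x 60 x 30 mm, origin at the centre of its underside.
There are look-alikes about, which are no part of the job. Of the things that look like the part that bears plate_mid, the smallest one is meant.

How it is judged:
By the outcome, as a careful person would: the job done as asked, in the order asked, and still so for the second after the job is handed in, with the robot touching nothing.
It also fails if it takes over 70 s, if anything falls off the work surface, if the arm or the gripper's body presses on something with over 40 N, if the wrist force passes 120 N, or if a joint passes its speed limit or range.

### The arm

A 6-joint arm with a two-finger parallel gripper is mounted at the origin on the work surface. World frame = base frame: x ahead of the robot, y to its left, z up, the work surface at z = 0. Lengths are in m, angles in rad, forces in N, time in s.
With the tool pointing down it reaches from about 0.3 to 0.875 m from the base axis. Payload 6.4 kg.
Tool frame: the origin (TCP) lies between the finger pads; the fingertips stand ctrl.tip_reach ahead of it and the grasp point (between the pads) lies 11 mm behind it (ctrl.tip_reach is the distance from the TCP to the fingertips, in m); z points along the fingers, x is the direction in which the jaws open and shut, and the axes are right-handed (so a half turn about z gives the same grasp; the last joint's range is limited). The gripper opens to 85 mm and grips with 20 to 120 N. Pads are 22 mm wide; open, the fingers measure 114 mm over their backs; the gripper's body (76 mm by 85 mm) begins 54 mm behind the grasp point. The pads swing forward as they close: fully open they stand 13 mm farther back than shut.
Start: joints at [1.023, 0.181, 1.607, -0, 1.354, -0.206], TCP at [0.193, 0.542, 0.239] pointing down, gripper open.
Joint ranges: [-2.99, 2.99], [-0.89, 2.07], [0.3, 2.58], [-1.14, 4.28], [0, 2.63], [-3.12, 3.12]. Speed limits (rad/s): [2.57, 2.57, 3.01, 3.14, 3.14, 3.14].

### API

Orientations are given as a unit quaternion [w, x, y, z].
In Python, from bench import telemetry, viewer, ticket, nets, ctrl gives the robot as it stands.
- The arm moves only by the tool step_arm, never from a script. Its argument "plan" is a list of rows, each a list of 2 entries, a list of its own where there are three numbers: the shift along the tool's x, y, z in m, then the turn, a rotation vector about the tool's x, y, z in degrees. A call has 1 to 5 rows; each row is the pose to reach, as a shift and turn from the pose commanded when the call began, along the tool's axes at that moment; what a row does not reach only later rows make up. A row lasts 1/10 s, in which the tool goes at most 50 mm and 8.59 degrees, less where a joint would pass 70% of its speed; a pose out of reach is approached as far as the arm can. A call with a gripper value outside its range is refused whole. "fingers" is the opening in per cent of the stroke, from 0 (shut) to 100 (fully open), set as the call begins (left out, the last holds). The fingers move at their own pace and stop on an object; the grip force is fixed at half the most. Time passes only in rows, so rows that repeat a pose let the fingers close. It gives the time, the measured TCP pose, the force and the opening at its end, in the units of the state.
- telemetry.get_obs(): the state, without advancing time (a new reading comes with each control period).
- viewer.camera(name): name is "scene" or "top" or "wrist"; returns the picture (420x560x3 uint8, red, green, blue); there is no depth.
- viewer.get_calibration(name): a dict with "K" (3x3 intrinsics, pixels), "dist" ([k1, k2, p1, p2, k3] as OpenCV has them; the pictures are not rectified), "origin" and "orientation" of the camera in the world. Camera axes: x right, y up, looking along -z (the intrinsics and any distortion apply to the point x, -y, -z); pixel columns grow to the right and rows downward; lengths in m; the calibration is good to about 2 mm. A picture is of the moment at which its call begins: read the wrist's pose just before it. get_calibration takes no time and is no camera call; for the wrist camera it gives the pose at the moment of the call.
- ticket.hand_in(): hands the job in, once; it reports no verdict.
Trained networks look in the newest picture that a camera, given by its name, has taken for a name from the list of things; names that differ only in an ending like _2 or _b are one class to them, and where a whole thing is asked for, a point or a joint stands for the part that bears it (a point fixed in the world has none). Each returns a list of dicts, best first, with "score" (0 to 1); they miss things now and then, are a little off and sometimes report something else, mostly with a low value. They report only what shows in the picture. A call takes as long as a camera call. They do not tell look-alikes from the thing itself.
- nets.boxes_of(thing, camera): "extent" ([left, top, right, bottom] in pixels, round what is visible of it).
The state is a dict: "time_s": time; "q": joint angles; "dq": joint speeds; "joint_efforts": joint torques, N m; "eef_pos": TCP position; "eef_rot": TCP orientation; "wrist_force": force on the tool from outside, world axes, zero at the start; "torque": the same for the moment, N m; "opening": opening from 0.0 (shut) to 1.0 (fully open).
Only numpy, scipy, OpenCV 4.12 (cv2) and the standard library are available. Lean on these libraries where they do the work, as an engineer would, in place of code of your own. Each camera call takes 0.05 s, during which the arm holds its last target.

## Working session

There is one attempt and no reset: what is moved stays moved. The work goes in short steps, Python scripts to look and compute and a tool call to move; the robot and the scene stay as the last step left them, time stands still between calls to the robot, and variables do not carry over. Pictures are saved under pics/ and viewed, and the job is handed in when it is done.

Besides the shell and the picture viewer there is one more tool, called after "Request:" by a JSON object that holds its "method" and its "body", one argument or row to a line. step_arm: Moves the arm, as the interface text tells. Its arguments: {"type":"object","properties":{"plan":{"type":"array"},"fingers":{"type":"number"}},"required":["plan"]}

```bash
ls; mkdir -p pics; python3 - <<'E'
from bench import telemetry, viewer, ticket, nets, ctrl
import cv2
print(telemetry.get_obs(), ctrl.tip_reach)
for n in ["scene","top","wrist"]:
    im=viewer.camera(n); cv2.imwrite(f"pics/{n}0.png",im[:,:,::-1]); c=viewer.get_calibration(n); print(n,c)
    for t in ["fixture","fence","plate_mid","foot","knob","gauge_box","lens","mouse"]:
        print(t,[(d['score'],d['extent']) for d in nets.boxes_of(t,n)][:3])
print(telemetry.get_obs()['time_s'])
E
```

```text
pics
{'time_s': 0.0, 'q': array([ 1.02272897e+00,  1.81483522e-01,  1.60802396e+00,  6.16252086e-06,
        1.35379644e+00, -2.06258902e-01]), 'dq': array([ 1.56214165e-04, -7.80020095e-04, -1.63426917e-03, -1.25854156e-03,
        1.68191091e-03, -8.51938865e-05]), 'joint_efforts': array([-4.87732086e-04, -4.44863355e+01, -3.51325464e+01, -3.25260107e-04,
        9.30956594e-03, -2.22493878e-05]), 'eef_pos': array([0.19240652, 0.54127888, 0.23840877]), 'eef_rot': array([ 3.36917908e-04,  8.17065405e-01,  5.76544354e-01, -7.86517023e-04]), 'wrist_force': array([-0.60950379,  0.16892829, -0.29524629]), 'torque': array([ 0.02800617, -0.00594791,  0.00968144]), 'opening': 1.0036806491034538} 0.008
scene {'K': array([[468.6618246 ,   0.        , 281.97685885],
       [  0.        , 468.6618246 , 206.76632257],
       [  0.        ,   0.        ,   1.        ]]), 'dist': array([0.02661111, 0.        , 0.        , 0.        , 0.        ]), 'origin': array([ 1.04711016, -0.08897133,  0.97079613]), 'orientation': array([0.74008028, 0.19743566, 0.16944691, 0.62015166])}
fixture [(0.58, [230.
[... 968 characters left out ...]
.1, 163.8, 330.1, 185.1])]
gauge_box [(0.78, [230.5, 163.9, 264.2, 206.7])]
lens [(0.68, [286.3, 148.8, 340.8, 255.3]), (0.51, [356.8, 228.4, 379.0, 245.6])]
mouse [(0.57, [358.7, 144.6, 391.5, 193.6])]
wrist {'K': array([[344.58555188,   0.        , 275.86267066],
       [  0.        , 344.58555188, 211.36777006],
       [  0.        ,   0.        ,   1.        ]]), 'dist': array([-0.03104982,  0.        ,  0.        ,  0.        ,  0.        ]), 'origin': array([0.11305137, 0.57060659, 0.37385682]), 'orientation': array([ 0.80572287, -0.13452977, -0.09517546,  0.568906  ])}
fixture []
fence []
plate_mid [(0.7, [73.4, 414.3, 108.4, 420.0])]
foot []
knob []
gauge_box []
lens []
mouse []
1.35
```

View images.

```bash
python3 - <<'E'
import cv2
a=cv2.imread("pics/scene0.png")[130:320,100:400]; cv2.imwrite("pics/s0c.png",cv2.resize(a,None,fx=2.6,fy=2.6,interpolation=cv2.INTER_CUBIC))
a=cv2.imread("pics/top0.png")[130:340,170:460]; cv2.imwrite("pics/t0c.png",cv2.resize(a,None,fx=2.7,fy=2.7,interpolation=cv2.INTER_CUBIC))
E
```

```text
(no output)
```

View pics/s0c.png

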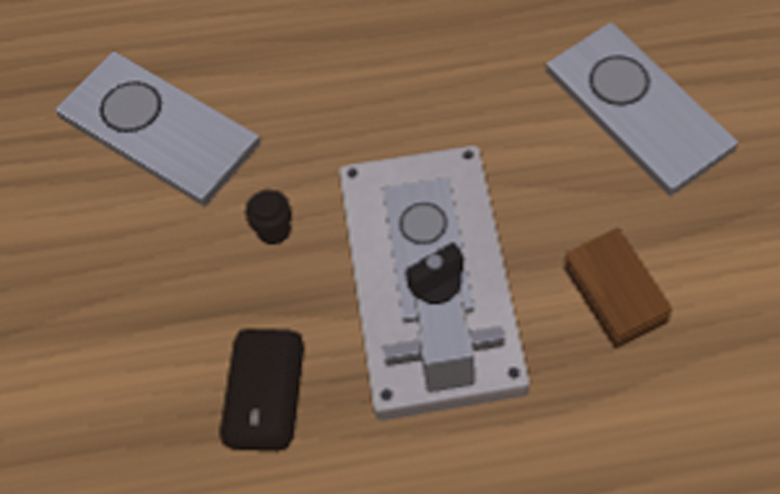

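View pics/t0c.png

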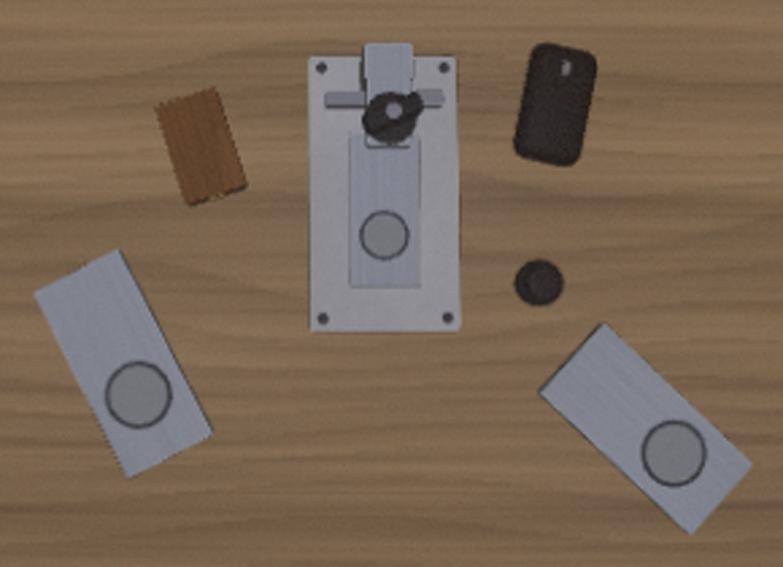

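View pics/top0.png

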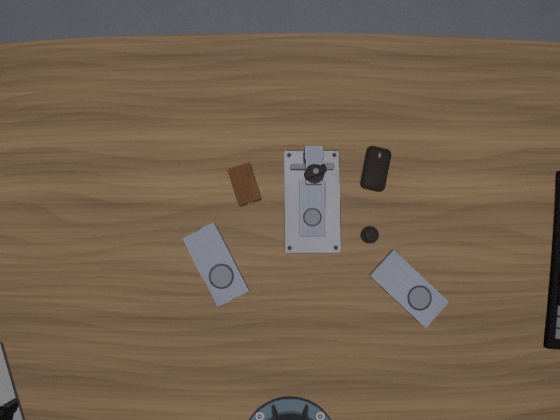

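```bash
cat > h.py <<'E'
import numpy as np, cv2
from scipy.spatial.transform import Rotation as R
def Rq(q): return R.from_quat([q[1],q[2],q[3],q[0]])
def ray(cal,uv):
    uv=np.array(uv,float).reshape(-1,1,2)
    p=cv2.undistortPoints(uv,cal['K'],np.array(cal['dist'])).reshape(-1,2)
    d=np.c_[p[:,0],-p[:,1],-np.ones(len(p))]
    return np.array(cal['origin']),d@Rq(cal['orientation']).as_matrix().T
def atz(cal,uv,z):
    o,d=ray(cal,uv); t=(z-o[2])/d[:,2]; return o+d*t[:,None]
def proj(cal,P):
    P=np.array(P,float).reshape(-1,3); c=(P-cal['origin'])@Rq(cal['orientation']).as_matrix()
    c=c*[1,-1,-1]
    return cv2.projectPoints(c.reshape(-1,1,3),np.zeros(3),np.zeros(3),cal['K'],np.array(cal['dist']))[0].reshape(-1,2)
E
python3 - <<'E'
from bench import viewer
from h import *
ct=viewer.get_calibration("top"); cs=viewer.get_calibration("scene")
f=lambda a,s,o:(np.array(a)+.5)/s-.5+np.array(o)
T=lambda a:f(a,2.7,(170,130)); S=lambda a:f(a,2.6,(100,130))
print("base top: corners top",atz(ct,T([[308,57],[456,57],[461,331],[310,331]]),.03)[:,:2])
print("base scene -xl,-xr,+xr,+xl",atz(cs,S([[341,167],[478,148],[527,385],[377,407]]),.03)[:,:2])
print("plate top",atz(ct,T([[349,135],[420,135],[420,288],[349,286]]),.042)[:,:2])
print("plate scene",atz(cs,S([[383,186],[449,179],[474,311],[405,320]]),.042)[:,:2])
print("knob top centre",atz(ct,T([[394,110]]),.138)[:,:2],atz(cs,S([[434,262]]),.138)[:,:2])
print("bar ends",atz(ct,T([[368,124],[421,100]]),.138)[:,:2])
print("lens",atz(ct,T([[539,282]]),.05)[:,:2],"mouse",atz(ct,T([[530,44],[596,60],[580,165],[515,148]]),.03)[:,:2],"box",atz(ct,T([[155,105],[213,88],[247,187],[190,206]]),.033)[:,:2])
E
```

```text
base top: corners top [[ 0.68570518  0.01282281]
 [ 0.68592709 -0.11587782]
 [ 0.4490321  -0.11712475]
 [ 0.4492943   0.01128209]]
base scene -xl,-xr,+xr,+xl [[ 0.45188009 -0.11237498]
 [ 0.45375101  0.0136133 ]
 [ 0.68786529  0.01279692]
 [ 0.68505259 -0.11087406]]
plate top [[ 0.6152628  -0.02194318]
 [ 0.61530366 -0.08236388]
 [ 0.48545357 -0.08113408]
 [ 0.48721614 -0.02144529]]
plate scene [[ 0.48579043 -0.07772946]
 [ 0.4889919  -0.01885292]
 [ 0.6201159  -0.01933064]
 [ 0.61808966 -0.07741008]]
knob top centre [[ 0.61876551 -0.05215014]] [[ 0.61813324 -0.04960106]]
bar ends [[ 0.60800064 -0.0323471 ]
 [ 0.62649662 -0.07275787]]
lens [[ 0.49009515 -0.18008997]] mouse [[ 0.69782055 -0.1809724 ]
 [ 0.68395332 -0.23888734]
 [ 0.59137122 -0.22224914]
 [ 0.60606929 -0.16585759]] box [[0.64308837 0.14477176]
 [0.65783218 0.09480154]
 [0.57186718 0.06503306]
 [0.55559309 0.1136738 ]]
```

```bash
cat >> h.py <<'E'
def move(obs,p,yawdeg):
    """tool-frame shift & turn to reach p, tool down, tool-x at yawdeg"""
    Rc=Rq(obs['eef_rot'])
    a=np.radians(yawdeg); x=np.array([np.cos(a),np.sin(a),0]); z=np.array([0,0,-1.]); y=np.cross(z,x)
    Rt=R.from_matrix(np.c_[x,y,z])
    s=Rc.inv().apply(np.array(p)-obs['eef_pos']); rv=np.degrees((Rc.inv()*Rt).as_rotvec())
    xc=Rc.as_matrix()[:,0]
    print("pos",obs['eef_pos'].round(4),"yaw",np.degrees(np.arctan2(xc[1],xc[0])).round(2),"tilt z",Rc.as_matrix()[:,2].round(4)); print("shift",s.round(4),"turn",rv.round(2),"t",obs['time_s'])
E
python3 - <<'E'
from bench import telemetry,viewer
from h import *
o=telemetry.get_obs()
move(o,[.42,-.05,.239],90)
c=viewer.get_calibration("wrist"); print(Rq(o['eef_rot']).inv().apply(c['origin']-o['eef_pos']))
E
```

```text
pos [0.1927 0.5418 0.2393] yaw 70.42 tilt z [ 0. -0. -1.]
shift [-4.814e-01  4.125e-01  3.000e-04] turn [  0.    -0.   -19.58] t 1.35
[ 0.00047    -0.08473546 -0.13455218]
```

Request:
{"method": "step_arm", "body": {
  "plan": [
    [[-0.035,0.03,0],[0,0,0]],
    [[-0.07,0.06,0],[0,0,0]],
    [[-0.105,0.09,0],[0,0,0]],
    [[-0.14,0.12,0],[0,0,0]],
    [[-0.175,0.15,0],[0,0,0]]
  ],
  "fingers": 0
}}

```text
time_s: 1.85
eef_pos: [0.2756, 0.3251, 0.2394]
eef_rot: [0.0, 0.817, 0.577, 0.0]
wrist_force: [1.5, 0.7, -0.3]
opening: 0.141
```

Request:
{"method": "step_arm", "body": {
  "plan": [
    [[-0.035,0.03,0],[0,0,0]],
    [[-0.07,0.06,0],[0,0,0]],
    [[-0.105,0.09,0],[0,0,0]],
    [[-0.14,0.12,0],[0,0,0]],
    [[-0.175,0.15,0],[0,0,0]]
  ]
}}

```text
time_s: 2.35
eef_pos: [0.3585, 0.1097, 0.2397]
eef_rot: [0.0, 0.817, 0.577, 0.001]
wrist_force: [0.8, 0.4, -0.3]
opening: -0.003
```

Request:
{"method": "step_arm", "body": {
  "plan": [
    [[-0.033,0.028,0],[0,0,-4]],
    [[-0.066,0.056,0],[0,0,-8]],
    [[-0.1,0.085,0],[0,0,-12]],
    [[-0.131,0.112,0],[0,0,-16]],
    [[-0.131,0.112,0],[0,0,-19.6]]
  ]
}}

```text
time_s: 2.85
eef_pos: [0.4211, -0.0539, 0.2397]
eef_rot: [0.001, 0.708, 0.706, -0.0]
wrist_force: [0.4, -0.1, -0.1]
opening: -0.001
```

```bash
python3 - <<'E'
from bench import telemetry,viewer
from h import *
o=telemetry.get_obs(); print(o['q'].round(3),o['wrist_force'],o['torque'],o['opening'])
move(o,[.42,-.05,.239],90)
im=viewer.camera("wrist"); cv2.imwrite("pics/w1.png",im[:,:,::-1]); c=viewer.get_calibration("wrist")
import pickle; pickle.dump((im,c),open("w1.pkl","wb"))
E
```

```text
[-4.070e-01 -1.760e-01  1.964e+00 -1.000e-03  1.352e+00 -1.976e+00] [ 0.3978607  -0.12934217 -0.05633512] [ 0.03482621 -0.03537482  0.02716307] -0.0010963978648563522
pos [ 0.4211 -0.0539  0.2397] yaw 89.88 tilt z [ 0.0013 -0.0019 -1.    ]
shift [ 0.0039 -0.0011  0.0007] turn [ 0.07  0.11 -0.12] t 2.85
```

View pics/w1.png

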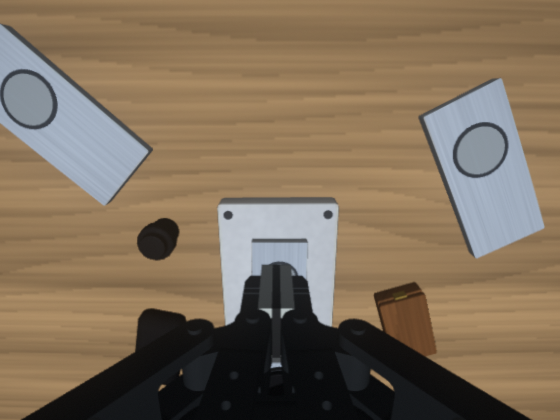

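```bash
python3 - <<'E'
from h import *
import pickle
im,c=pickle.load(open("w1.pkl","rb"))
cv2.imwrite("pics/w1c.png",cv2.resize(im[180:300,200:360,::-1],None,fx=5,fy=5,interpolation=cv2.INTER_CUBIC))
print(c['origin'],Rq(c['orientation']).as_matrix().round(3))
print(atz(c,[[219,204],[337,204]],.03)); print(atz(c,[[252,240],[307,240]],.042))
E
```

```text
[ 0.33571903 -0.05125043  0.37394349] [[-0.002 -0.946 -0.325]
 [ 1.    -0.002 -0.001]
 [-0.    -0.325  0.946]]
[[ 0.44598035 -0.11065207  0.03      ]
 [ 0.44568985  0.01310399  0.03      ]]
[[ 0.48170694 -0.07596849  0.042     ]
 [ 0.48157495 -0.01826713  0.042     ]]
```

View pics/w1c.png

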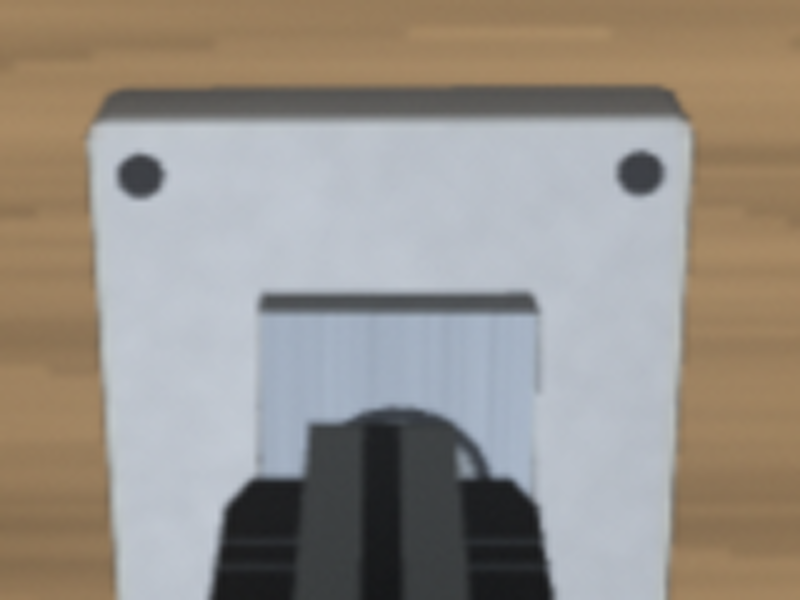

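Request:
{"method": "step_arm", "body": {
  "plan": [
    [[0.004,0.033,0.04],[0.1,0.1,-0.1]],
    [[0.004,0.033,0.08],[0.1,0.1,-0.1]],
    [[0.004,0.033,0.12],[0.1,0.1,-0.1]],
    [[0.004,0.033,0.16],[0.1,0.1,-0.1]],
    [[0.004,0.033,0.185],[0.1,0.1,-0.1]]
  ]
}}

```text
time_s: 3.4
eef_pos: [0.4509, -0.0442, 0.0517]
eef_rot: [-0.003, 0.707, 0.708, -0.001]
wrist_force: [0.6, -0.8, -0.4]
opening: 0.0
```

Request:
{"method": "step_arm", "body": {
  "plan": [
    [[0,0,0.006],[0,0,0]],
    [[0,0,0.012],[0,0,0]],
    [[0,0,0.012],[0,0,0]]
  ]
}}

```text
time_s: 3.7
eef_pos: [0.4532, -0.0455, 0.0429]
eef_rot: [-0.001, 0.706, 0.708, 0.0]
wrist_force: [0.5, 0.4, -0.7]
opening: 0.002
```

```bash
python3 - <<'E'
from bench import telemetry,viewer
from h import *
o=telemetry.get_obs(); print(o['q'].round(3),o['wrist_force'],o['torque'],o['opening'])
move(o,[.475,-.05,.042],90)
for n in ["scene","wrist"]:
    im=viewer.camera(n); cv2.imwrite(f"pics/{n}2.png",cv2.resize(im[150:310,180:380,::-1],None,fx=3.5,fy=3.5,interpolation=cv2.INTER_CUBIC))
E
```

```text
[-3.620e-01  2.110e-01  2.034e+00  1.000e-03  8.980e-01 -1.936e+00] [ 0.4511869   0.41123873 -0.71223443] [ 0.01989582 -0.03131391  0.00846673] 0.0015351866938869885
pos [ 0.4532 -0.0455  0.0429] yaw 90.12 tilt z [-8.0e-04  1.4e-03 -1.0e+00]
shift [-0.0046  0.0218  0.0009] turn [-0.04 -0.08  0.12] t 3.7
```

View pics/scene2.png

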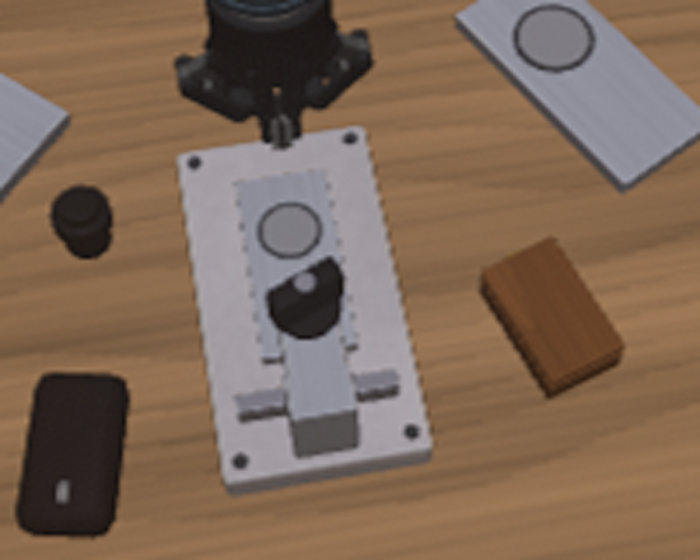

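View pics/wrist2.png

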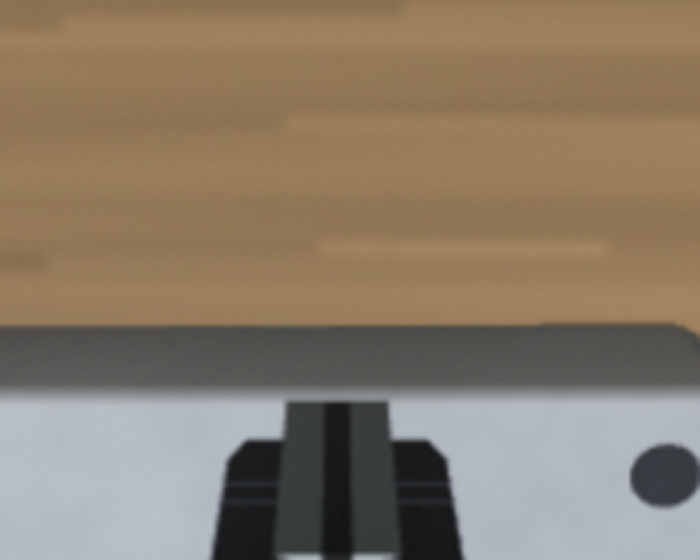

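Request:
{"method": "step_arm", "body": {
  "plan": [
    [[-0.0045,0.005,0],[0,0,0]],
    [[-0.0045,0.01,0],[0,0,0]],
    [[-0.0045,0.014,0],[0,0,0]],
    [[-0.0045,0.017,0],[0,0,0]],
    [[-0.0045,0.02,0],[0,0,0]]
  ]
}}

```text
time_s: 4.3
eef_pos: [0.473, -0.0499, 0.0423]
eef_rot: [-0.001, 0.706, 0.708, 0.0]
wrist_force: [-0.2, -0.6, 0.3]
opening: 0.001
```

Request:
{"method": "step_arm", "body": {
  "plan": [
    [[0,0.002,0],[0,0,0]],
    [[0,0.004,0],[0,0,0]],
    [[0,0.006,0],[0,0,0]],
    [[0,0.008,0],[0,0,0]]
  ]
}}

```text
time_s: 4.7
eef_pos: [0.4804, -0.0498, 0.042]
eef_rot: [-0.002, 0.706, 0.708, -0.0]
wrist_force: [-0.8, 0.5, 0.0]
opening: -0.003
```

```bash
python3 - <<'E'
from bench import telemetry,viewer
from h import *
o=telemetry.get_obs(); print(o['wrist_force'])
move(o,[.5,-.05,.042],90)
for n in ["top"]:
    im=viewer.camera(n); cv2.imwrite(f"pics/{n}3.png",cv2.resize(im[140:300,230:400,::-1],None,fx=3.7,fy=3.7,interpolation=cv2.INTER_CUBIC))
E
```

```text
[-0.81170693  0.51832229  0.00473415]
pos [ 0.4804 -0.0498  0.042 ] yaw 90.12 tilt z [-0.0025  0.002  -1.    ]
shift [-0.0003  0.0196 -0.    ] turn [-0.14 -0.11  0.12] t 4.7
```

View pics/top3.png

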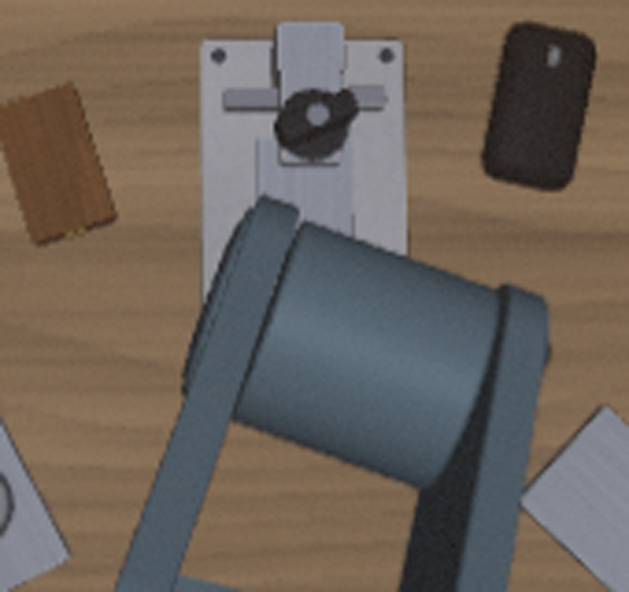

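Request:
{"method": "step_arm", "body": {
  "plan": [
    [[0,0.002,0],[0,0,0]],
    [[0,0.004,0],[0,0,0]],
    [[0,0.006,0],[0,0,0]],
    [[0,0.008,0],[0,0,0]],
    [[0,0.01,0],[0,0,0]]
  ]
}}

```text
time_s: 5.25
eef_pos: [0.4908, -0.0499, 0.0422]
eef_rot: [-0.001, 0.706, 0.708, 0.0]
wrist_force: [-0.8, 0.2, -0.4]
opening: 0.0
```

Request:
{"method": "step_arm", "body": {
  "plan": [
    [[0,0.001,0],[0,0,0]],
    [[0,0.002,0],[0,0,0]]
  ]
}}

```text
time_s: 5.45
eef_pos: [0.4927, -0.0499, 0.0422]
eef_rot: [-0.001, 0.706, 0.708, -0.0]
wrist_force: [-1.5, 0.1, -0.2]
opening: -0.003
```

Request:
{"method": "step_arm", "body": {
  "plan": [
    [[0,0.001,0],[0,0,0]],
    [[0,0.0015,0],[0,0,0]]
  ]
}}

```text
time_s: 5.65
eef_pos: [0.4943, -0.0499, 0.0422]
eef_rot: [-0.001, 0.706, 0.708, 0.0]
wrist_force: [-1.9, 0.9, 0.1]
opening: 0.003
```

Request:
{"method": "step_arm", "body": {
  "plan": [
    [[0,0.0008,0],[0,0,0]]
  ]
}}

```text
time_s: 5.75
eef_pos: [0.4949, -0.0499, 0.0422]
eef_rot: [-0.001, 0.706, 0.708, -0.0]
wrist_force: [-1.9, 0.4, 0.1]
opening: 0.003
```

Request:
{"method": "step_arm", "body": {
  "plan": [
    [[0,0.0008,0],[0,0,0]]
  ]
}}

```text
time_s: 5.85
eef_pos: [0.4958, -0.0499, 0.0422]
eef_rot: [-0.001, 0.706, 0.708, -0.0]
wrist_force: [-1.6, 0.7, 0.1]
opening: 0.001
```

Request:
{"method": "step_arm", "body": {
  "plan": [
    [[0,0.0008,0],[0,0,0]]
  ]
}}

```text
time_s: 5.95
eef_pos: [0.4966, -0.0499, 0.0422]
eef_rot: [-0.001, 0.706, 0.708, 0.0]
wrist_force: [-1.3, -1.0, 0.7]
opening: 0.0
```

```bash
python3 - <<'E'
from bench import telemetry,viewer
from h import *
o=telemetry.get_obs(); print(o['wrist_force'],o['eef_pos'])
for n in ["top","scene"]:
    im=viewer.camera(n); cv2.imwrite(f"pics/{n}4.png",cv2.resize(im[140:300,230:400,::-1],None,fx=3.7,fy=3.7,interpolation=cv2.INTER_CUBIC))
E
```

```text
[-1.32668157 -1.04815173  0.70392994] [ 0.49662682 -0.04987548  0.04223032]
```

View pics/scene4.png

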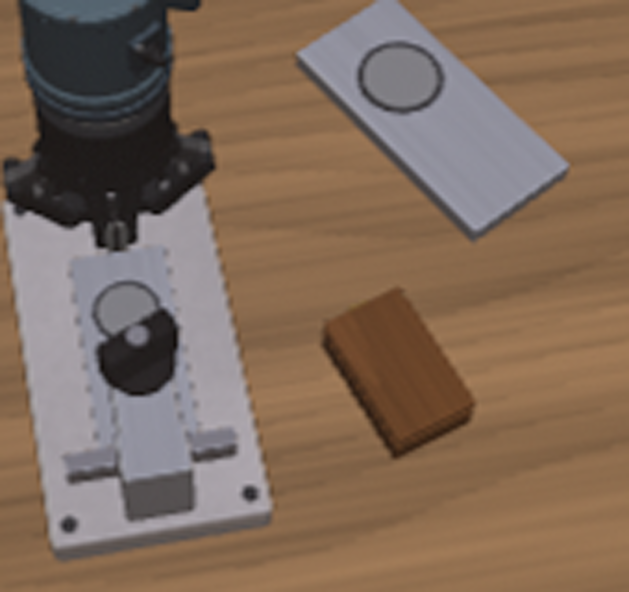

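Request:
{"method": "step_arm", "body": {
  "plan": [
    [[0,0.0006,0],[0,0,0]]
  ]
}}

```text
time_s: 6.15
eef_pos: [0.4971, -0.0499, 0.0422]
eef_rot: [-0.001, 0.706, 0.708, -0.0]
wrist_force: [-2.0, -0.6, 0.1]
opening: 0.0
```

Request:
{"method": "step_arm", "body": {
  "plan": [
    [[0,0.0006,0],[0,0,0]]
  ]
}}

```text
time_s: 6.25
eef_pos: [0.4977, -0.0499, 0.0422]
eef_rot: [-0.001, 0.706, 0.708, -0.0]
wrist_force: [-2.5, 0.5, 0.8]
opening: 0.004
```

Request:
{"method": "step_arm", "body": {
  "plan": [
    [[0,0.0006,0],[0,0,0]]
  ]
}}

```text
time_s: 6.35
eef_pos: [0.4983, -0.0499, 0.0422]
eef_rot: [-0.001, 0.706, 0.708, -0.0]
wrist_force: [-3.8, -0.5, 0.7]
opening: -0.003
```

Request:
{"method": "step_arm", "body": {
  "plan": [
    [[0,0.0006,0],[0,0,0]]
  ]
}}

```text
time_s: 6.45
eef_pos: [0.4984, -0.0499, 0.0422]
eef_rot: [-0.002, 0.706, 0.708, -0.001]
wrist_force: [-6.4, -0.9, 4.2]
opening: -0.003
```

Request:
{"method": "step_arm", "body": {
  "plan": [
    [[0,0,0],[0,0,0]]
  ]
}}

```text
time_s: 6.55
eef_pos: [0.4983, -0.0499, 0.0421]
eef_rot: [-0.002, 0.706, 0.708, -0.001]
wrist_force: [-5.1, -1.0, 3.1]
opening: 0.002
```

Request:
{"method": "step_arm", "body": {
  "plan": [
    [[0,0.0003,0],[0,0,0]]
  ]
}}

```text
time_s: 6.65
eef_pos: [0.4984, -0.0499, 0.0421]
eef_rot: [-0.002, 0.706, 0.708, -0.001]
wrist_force: [-6.4, -0.5, 4.3]
opening: -0.001
```

Request:
{"method": "step_arm", "body": {
  "plan": [
    [[0,0,0],[0,0,0]]
  ]
}}

```text
time_s: 6.75
eef_pos: [0.4984, -0.0499, 0.0421]
eef_rot: [-0.002, 0.706, 0.708, -0.001]
wrist_force: [-6.6, -0.3, 4.7]
opening: -0.005
```

Request:
{"method": "step_arm", "body": {
  "plan": [
    [[0,0.0005,0],[0,0,0]],
    [[0,0.0005,0],[0,0,0]]
  ]
}}

```text
time_s: 6.95
eef_pos: [0.4984, -0.0498, 0.042]
eef_rot: [-0.002, 0.706, 0.708, -0.001]
wrist_force: [-7.7, -0.9, 5.5]
opening: -0.002
```

Request:
{"method": "step_arm", "body": {
  "plan": [
    [[0,0.0004,0],[0,0,0]],
    [[0,0.0004,0],[0,0,0]]
  ]
}}

```text
time_s: 7.15
eef_pos: [0.4985, -0.0498, 0.042]
eef_rot: [-0.003, 0.706, 0.708, -0.001]
wrist_force: [-8.4, -1.5, 7.8]
opening: -0.002
```

```bash
python3 - <<'E'
from bench import telemetry,viewer
from h import *
o=telemetry.get_obs(); print(o['wrist_force'],o['eef_pos'])
for n in ["top","scene"]:
    im=viewer.camera(n); cv2.imwrite(f"pics/{n}5.png",cv2.resize(im[160:300,230:350,::-1],None,fx=4.2,fy=4.2,interpolation=cv2.INTER_CUBIC))
E
```

```text
[-8.44273239 -1.45216128  7.76452049] [ 0.49845569 -0.04978526  0.04197614]
```

View pics/scene5.png

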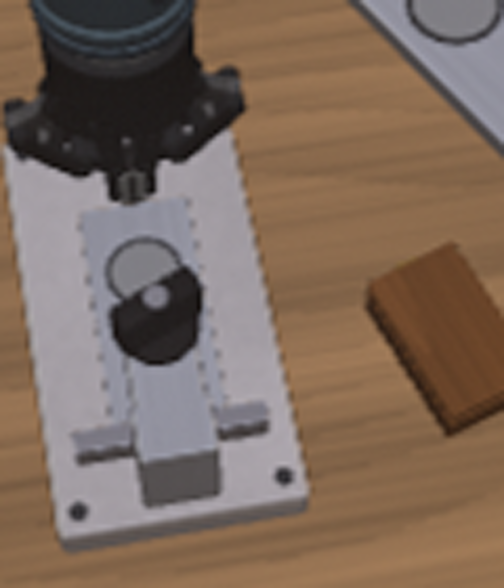

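Request:
{"method": "step_arm", "body": {
  "plan": [
    [[0,-0.004,0],[0,0,0]],
    [[0,-0.012,0],[0,0,0]],
    [[0,-0.025,0],[0,0,0]],
    [[0,-0.03,-0.03],[0,0,0]],
    [[0,-0.03,-0.07],[0,0,0]]
  ]
}}

```text
time_s: 7.75
eef_pos: [0.4675, -0.0492, 0.1109]
eef_rot: [-0.004, 0.707, 0.708, -0.001]
wrist_force: [1.4, -0.7, -0.3]
opening: 0.004
```

Request:
{"method": "step_arm", "body": {
  "plan": [
    [[0,0,-0.045],[0,0,0]],
    [[0,0,-0.09],[0,0,0]],
    [[0,0,-0.13],[0,0,0]],
    [[0,0,-0.14],[0,0,0]],
    [[0,0,-0.14],[0,0,0]]
  ],
  "fingers": 100
}}

```text
time_s: 8.25
eef_pos: [0.4716, -0.0507, 0.2543]
eef_rot: [0.001, 0.706, 0.708, 0.001]
wrist_force: [0.1, 0.2, -1.5]
opening: 0.845
```

```bash
python3 - <<'E'
from bench import telemetry,viewer
from h import *
o=telemetry.get_obs(); print(o['wrist_force'],o['torque'],o['opening'],o['q'].round(3))
move(o,[.618,-.051,.25],25)
for n in ["top","scene"]:
    im=viewer.camera(n); cv2.imwrite(f"pics/{n}6.png",cv2.resize(im[140:290,220:370,::-1],None,fx=4,fy=4,interpolation=cv2.INTER_CUBIC))
E
```

```text
[ 0.07433804  0.20305122 -1.45030194] [-0.02571098  0.03875992  0.01120241] 0.8449400232530927 [-3.590e-01 -6.600e-02  1.836e+00  1.000e-03  1.369e+00 -1.932e+00]
pos [ 0.4716 -0.0507  0.2543] yaw 90.12 tilt z [ 3.3e-03  1.0e-04 -1.0e+00]
shift [-0.0006  0.1463  0.0047] turn [ 0.16 -0.11 65.12] t 8.25
```

View pics/scene6.png

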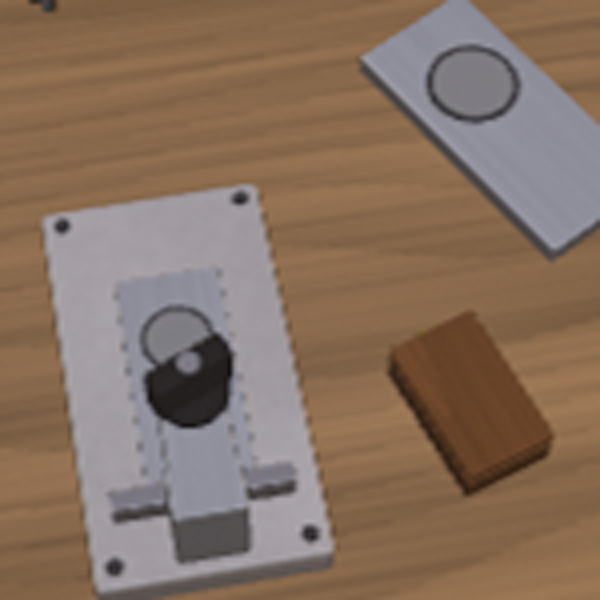

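View pics/top6.png

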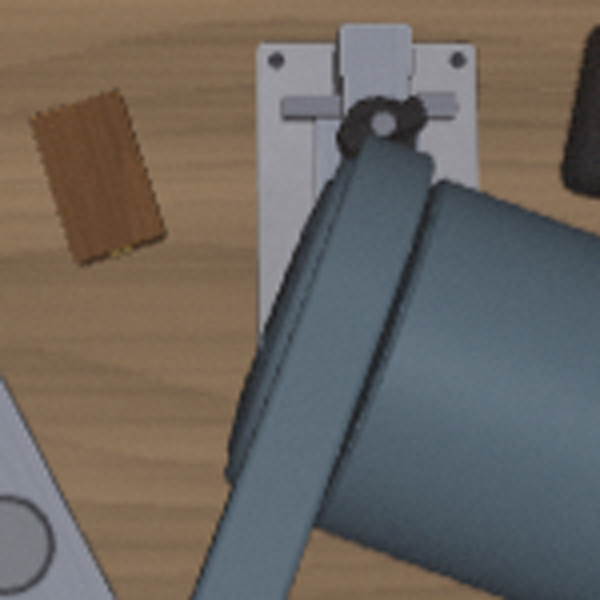

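Request:
{"method": "step_arm", "body": {
  "plan": [
    [[0,0.03,0],[0,0,8]],
    [[0,0.06,0],[0,0,16]],
    [[0,0.09,0],[0,0,24]],
    [[0,0.12,0],[0,0,32]],
    [[0,0.146,0],[0,0,40]]
  ]
}}

```text
time_s: 8.85
eef_pos: [0.6166, -0.0497, 0.2485]
eef_rot: [-0.003, 0.907, 0.421, -0.002]
wrist_force: [-0.5, 0.3, 0.0]
opening: 0.998
```

Request:
{"method": "step_arm", "body": {
  "plan": [
    [[0,0,0],[0,0,8]],
    [[0,0,0],[0,0,16]],
    [[0,0,0],[0,0,25]],
    [[0,0,0],[0,0,25]]
  ]
}}

```text
time_s: 9.25
eef_pos: [0.6153, -0.0497, 0.2487]
eef_rot: [-0.002, 0.976, 0.217, -0.003]
wrist_force: [-0.1, 0.1, 0.6]
opening: 1.003
```

```bash
python3 - <<'E'
from bench import telemetry,viewer,nets
from h import *
import pickle
o=telemetry.get_obs(); print(o['wrist_force'],o['torque'],o['opening'],o['q'].round(3))
move(o,[.618,-.051,.25],25)
c=viewer.get_calibration("wrist");im=viewer.camera("wrist"); pickle.dump((im,c),open("w7.pkl","wb"))
cv2.imwrite("pics/w7.png",im[:,:,::-1])
print([(t,nets.boxes_of(t,"wrist")[:2]) for t in ["knob","plate_mid","fence"]])
E
```

```text
[-0.10666058  0.11416328  0.6403781 ] [-0.02928108 -0.0164357   0.01795634] 1.003183657525449 [-2.730e-01  2.710e-01  1.480e+00  1.000e-03  1.398e+00 -7.100e-01]
pos [ 0.6153 -0.0497  0.2487] yaw 25.03 tilt z [-0.0065  0.0031 -1.    ]
shift [ 0.0018  0.0023 -0.0013] turn [-0.32  0.26  0.02] t 9.25
[('knob', [{'extent': [252.6, 177.7, 303.6, 238.7], 'score': 0.92}]), ('plate_mid', [{'extent': [170.6, 110.6, 308.6, 199.7], 'score': 0.72}, {'extent': [0.0, 199.4, 92.1, 296.3], 'score': 0.67}]), ('fence', [{'extent': [285.2, 147.6, 330.6, 235.9], 'score': 0.86}])]
```

View pics/w7.png

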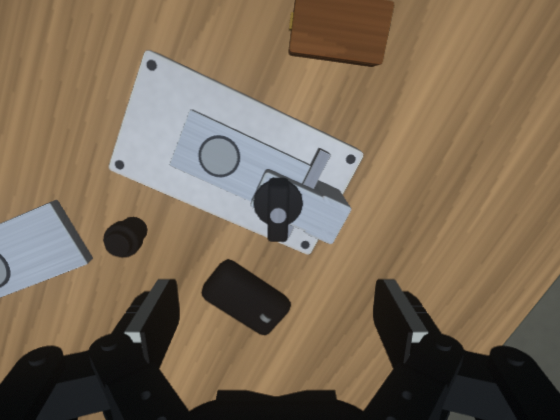

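```bash
python3 - <<'E'
from h import *
import pickle
im,c=pickle.load(open("w7.pkl","rb"))
cv2.imwrite("pics/w7c.png",cv2.resize(im[130:255,220:380,::-1],None,fx=4.8,fy=4.8,interpolation=cv2.INTER_CUBIC))
for yc in (-.0495,-.051):
  F=np.array([.568,yc,0])
  print(proj(c,F+np.array([[-.12,-.065,.03],[-.12,.065,.03],[.12,.065,.03],[.12,-.065,.03],[.05,0,.138],[.05,0,.110]])).round(1))
print(atz(c,[[147,51],[110,168],[310,254],[363,154]],.03))
E
```

```text
[[106.5 168.3]
 [145.6  45.2]
 [368.  152.8]
 [310.7 256.7]
 [280.1 214. ]
 [279.8 203. ]]
[[106.1 169.6]
 [145.1  46.7]
 [367.3 154.2]
 [310.1 257.8]
 [279.3 215.7]
 [279.1 204.6]]
[[ 0.45085291  0.01120925  0.03      ]
 [ 0.45132861 -0.11257963  0.03      ]
 [ 0.68574076 -0.11183212  0.03      ]
 [ 0.68393885  0.01225723  0.03      ]]
```

View pics/w7c.png

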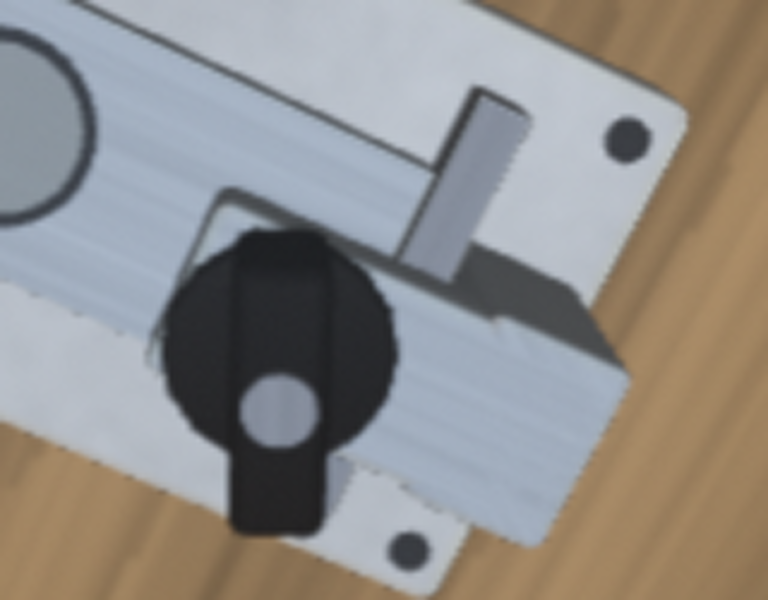

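```bash
python3 - <<'E'
from h import *
import pickle
im,c=pickle.load(open("w7.pkl","rb"))
print(atz(c,[[277.7,215.2]],.138))
pts=np.array([[237,262],[328,262],[230,500],[325,500]])/4.8+[220,130]-.4
P=atz(c,pts,.138);print(P)
m1=P[:2].mean(0);m2=P[2:].mean(0);print(np.degrees(np.arctan2(*(m2-m1)[[1,0]])))
E
```

```text
[[ 0.61676506 -0.05113048  0.138     ]]
[[ 0.60072903 -0.03203871  0.138     ]
 [ 0.61331621 -0.02613628  0.138     ]
 [ 0.61610568 -0.06816514  0.138     ]
 [ 0.62989377 -0.06168929  0.138     ]]
-65.97301734643878
```

Request:
{"method": "step_arm", "body": {
  "plan": [
    [[0.001,0.002,0.04],[-0.3,0.3,1]],
    [[0.001,0.002,0.08],[-0.3,0.3,1]],
    [[0.001,0.002,0.095],[-0.3,0.3,1]],
    [[0.001,0.002,0.095],[-0.3,0.3,1]],
    [[0.001,0.002,0.095],[-0.3,0.3,1]]
  ],
  "fingers": 50
}}

```text
time_s: 9.95
eef_pos: [0.6189, -0.0514, 0.1583]
eef_rot: [0.001, 0.978, 0.209, 0.003]
wrist_force: [0.1, 0.2, -0.3]
opening: 0.501
```

```bash
python3 - <<'E'
from bench import telemetry,viewer,nets
from h import *
import pickle
c=viewer.get_calibration("wrist");im=viewer.camera("wrist"); pickle.dump((im,c),open("w8.pkl","wb"))
cv2.imwrite("pics/w8.png",im[:,:,::-1])
o=telemetry.get_obs(); print(o['wrist_force'],o['torque'],o['opening'],o['q'].round(3))
move(o,[.617,-.0508,.122],24)
E
```

```text
[-0.29960356 -0.56763083  0.18249765] [-0.03193371  0.05872947  0.03252889] 0.4994311291161593 [-2.740e-01  3.550e-01  1.560e+00  1.000e-03  1.218e+00 -6.960e-01]
pos [ 0.6195 -0.0516  0.1592] yaw 24.15 tilt z [ 0.0084 -0.0017 -1.    ]
shift [-0.0022 -0.002   0.0372] turn [ 0.29 -0.4   0.15] t 10.0
```

View pics/w8.png

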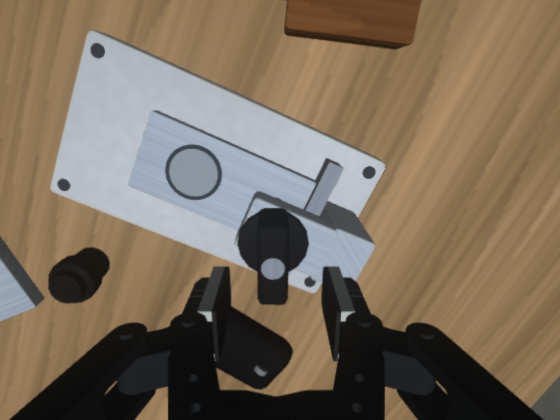

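Request:
{"method": "step_arm", "body": {
  "plan": [
    [[-0.002,-0.002,0.012],[0.3,-0.4,0]],
    [[-0.002,-0.002,0.024],[0.3,-0.4,0]],
    [[-0.002,-0.002,0.036],[0.3,-0.4,0]],
    [[-0.002,-0.002,0.036],[0.3,-0.4,0]],
    [[-0.002,-0.002,0.036],[0.3,-0.4,0]]
  ]
}}

```text
time_s: 10.5
eef_pos: [0.6152, -0.0501, 0.1202]
eef_rot: [-0.001, 0.978, 0.209, -0.002]
wrist_force: [0.4, -0.2, 0.6]
opening: 0.5
```

```bash
python3 - <<'E'
from bench import telemetry,viewer,nets
from h import *
import pickle
c=viewer.get_calibration("wrist");im=viewer.camera("wrist"); pickle.dump((im,c),open("w8.pkl","wb"))
cv2.imwrite("pics/w9.png",im[:,:,::-1])
im=viewer.camera("scene");cv2.imwrite("pics/s9.png",cv2.resize(im[140:290,200:350,::-1],None,fx=4,fy=4,interpolation=cv2.INTER_CUBIC))
o=telemetry.get_obs(); print(o['wrist_force'],o['torque'],o['opening'],o['q'].round(3))
move(o,[.617,-.0508,.122],24)
E
```

```text
[-0.58985783  0.17671513 -0.14674133] [ 0.00529923 -0.00599651  0.00173509] 0.5006263517554679 [-0.273  0.4    1.584  0.     1.161 -0.694]
pos [ 0.6159 -0.0503  0.1213] yaw 24.12 tilt z [-0.0029  0.001  -1.    ]
shift [ 0.0008  0.0008 -0.0008] turn [-0.12  0.13  0.12] t 10.6
```

View pics/w9.png

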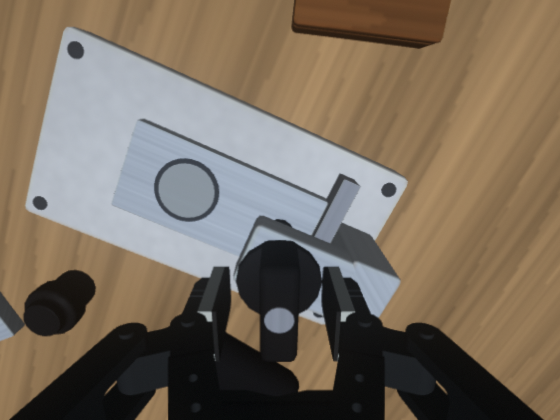

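View pics/s9.png

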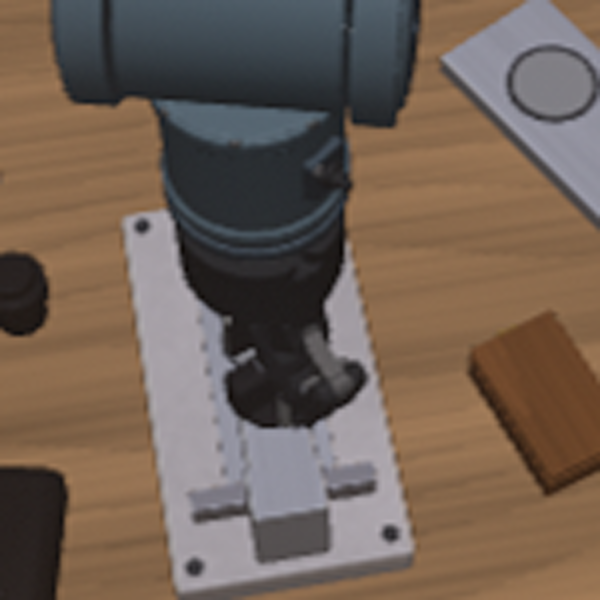

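Request:
{"method": "step_arm", "body": {
  "plan": [
    [[0.001,0.001,-0.001],[0,0,0]],
    [[0.001,0.001,-0.001],[0,0,0]],
    [[0.001,0.001,-0.001],[0,0,0]]
  ],
  "fingers": 24
}}

```text
time_s: 10.9
eef_pos: [0.6173, -0.0508, 0.1224]
eef_rot: [-0.001, 0.978, 0.209, -0.001]
wrist_force: [-0.3, 0.4, 0.3]
opening: 0.238
```

Request:
{"method": "step_arm", "body": {
  "plan": [
    [[0,0,0],[0,0,0]],
    [[0,0,0],[0,0,0]],
    [[0,0,0],[0,0,0]]
  ],
  "fingers": 0
}}

```text
time_s: 11.2
eef_pos: [0.6171, -0.0509, 0.1225]
eef_rot: [-0.001, 0.978, 0.209, -0.001]
wrist_force: [-2.3, -0.5, 4.4]
opening: 0.176
```

```bash
python3 - <<'E'
from bench import telemetry,viewer,nets
from h import *
o=telemetry.get_obs(); print(o['wrist_force'],o['torque'],o['opening'],o['q'].round(3))
move(o,[.617,-.0508,.122],24)
E
```

```text
[-2.26779364 -0.4637315   4.44566701] [-0.0530426   0.2971567   0.04043211] 0.1760353638265962 [-0.274  0.401  1.58  -0.     1.164 -0.695]
pos [ 0.6171 -0.0509  0.1225] yaw 24.11 tilt z [-3.e-03  8.e-04 -1.e+00]
shift [-0.     -0.0002  0.0005] turn [-0.11  0.14  0.11] t 11.2
```

Request:
{"method": "step_arm", "body": {
  "plan": [
    [[0,0,0],[0,0,3]],
    [[0,0,0],[0,0,6]],
    [[0,0,0],[0,0,9]],
    [[0,0,0],[0,0,12]],
    [[0,0,0],[0,0,15]]
  ]
}}

```text
time_s: 11.7
eef_pos: [0.6172, -0.0509, 0.1224]
eef_rot: [-0.001, 0.997, 0.078, -0.001]
wrist_force: [-1.3, -0.4, 3.6]
opening: 0.177
```

```bash
cat > st.py <<'E'
from bench import telemetry
from h import *
o=telemetry.get_obs(); M=Rq(o['eef_rot']).as_matrix()
print("F",o['wrist_force'].round(2),"T",o['torque'].round(3),"op",o['opening'].round(3),"pos",o['eef_pos'].round(4),"yaw",np.degrees(np.arctan2(M[1,0],M[0,0])).round(2),"q6",o['q'][5].round(3),"eff6",o['joint_efforts'][5].round(3),o['time_s'])
E
python3 st.py
```

```text
Traceback (most recent call last):
  File "st.py", line 4, in <module>
    print("F",o['wrist_force'].round(2),"T",o['torque'].round(3),"op",o['opening'].round(3),"pos",o['eef_pos'].round(4),"yaw",np.degrees(np.arctan2(M[1,0],M[0,0])).round(2),"q6",o['q'][5].round(3),"eff6",o['joint_efforts'][5].round(3),o['time_s'])
                                                                      ^^^^^^^^^^^^^^^^^^
AttributeError: 'float' object has no attribute 'round'
```

```bash
sed -i "s/o\['opening'\].round(3)/round(o['opening'],3)/" st.py; python3 st.py
```

```text
F [-1.26 -0.41  3.61] T [-0.065  0.209  0.05 ] op 0.177 pos [ 0.6172 -0.0509  0.1224] yaw 8.99 q6 -0.431 eff6 -0.686 11.7
```

Request:
{"method": "step_arm", "body": {
  "plan": [
    [[0,0,0],[0,0,3]],
    [[0,0,0],[0,0,6]],
    [[0,0,0],[0,0,9]],
    [[0,0,0],[0,0,12]],
    [[0,0,0],[0,0,15]]
  ]
}}

```text
time_s: 12.2
eef_pos: [0.6174, -0.0509, 0.1225]
eef_rot: [-0.0, 0.999, -0.052, -0.001]
wrist_force: [-1.0, -0.5, 3.0]
opening: 0.173
```

```bash
python3 st.py
```

```text
F [-1.   -0.54  2.99] T [-0.031  0.064  0.195] op 0.173 pos [ 0.6174 -0.0509  0.1225] yaw -5.99 q6 -0.169 eff6 -0.543 12.2
```

Request:
{"method": "step_arm", "body": {
  "plan": [
    [[0,0,0],[0,0,3]],
    [[0,0,0],[0,0,6]],
    [[0,0,0],[0,0,9]],
    [[0,0,0],[0,0,12]],
    [[0,0,0],[0,0,15]]
  ]
}}

```text
time_s: 12.7
eef_pos: [0.6176, -0.0509, 0.1225]
eef_rot: [-0.0, 0.983, -0.182, -0.001]
wrist_force: [-0.1, -0.1, 4.3]
opening: 0.176
```

```bash
python3 st.py
```

```text
F [-0.13 -0.05  4.28] T [-0.035 -0.089  0.142] op 0.176 pos [ 0.6176 -0.0509  0.1225] yaw -20.99 q6 0.093 eff6 -0.543 12.7
```

Request:
{"method": "step_arm", "body": {
  "plan": [
    [[0,0,0],[0,0,3]],
    [[0,0,0],[0,0,6]],
    [[0,0,0],[0,0,9]],
    [[0,0,0],[0,0,12]]
  ]
}}

```text
time_s: 13.1
eef_pos: [0.6178, -0.051, 0.1225]
eef_rot: [-0.0, 0.959, -0.284, -0.001]
wrist_force: [0.7, -0.5, 2.0]
opening: 0.171
```

```bash
python3 st.py
```

```text
F [ 0.66 -0.52  2.01] T [-0.08  -0.22   0.122] op 0.171 pos [ 0.6178 -0.051   0.1225] yaw -32.99 q6 0.302 eff6 -0.542 13.1
```

Request:
{"method": "step_arm", "body": {
  "plan": [
    [[0,0,0],[0,0,2]],
    [[0,0,0],[0,0,4]],
    [[0,0,0],[0,0,6]]
  ]
}}

```text
time_s: 13.4
eef_pos: [0.6179, -0.051, 0.1225]
eef_rot: [-0.0, 0.943, -0.333, -0.001]
wrist_force: [1.3, -0.5, 2.2]
opening: 0.175
```

```bash
python3 st.py
```

```text
F [ 1.32 -0.46  2.16] T [-0.155 -0.277  0.146] op 0.175 pos [ 0.6179 -0.051   0.1225] yaw -38.95 q6 0.406 eff6 -0.31 13.4
```

Request:
{"method": "step_arm", "body": {
  "plan": [
    [[0,0,0],[0,0,2]],
    [[0,0,0],[0,0,4]]
  ]
}}

```text
time_s: 13.6
eef_pos: [0.6179, -0.0511, 0.1225]
eef_rot: [-0.0, 0.931, -0.366, -0.001]
wrist_force: [1.1, -1.2, 1.3]
opening: 0.174
```

```bash
python3 st.py
```

```text
F [ 1.13 -1.23  1.31] T [-0.128 -0.261  0.178] op 0.174 pos [ 0.6179 -0.0511  0.1225] yaw -42.96 q6 0.476 eff6 -0.311 13.6
```

Request:
{"method": "step_arm", "body": {
  "plan": [
    [[0,0,0],[0,0,2]],
    [[0,0,0],[0,0,4]]
  ]
}}

```text
time_s: 13.8
eef_pos: [0.6179, -0.0511, 0.1225]
eef_rot: [0.0, 0.917, -0.398, -0.0]
wrist_force: [0.3, -1.4, 2.3]
opening: 0.175
```

```bash
python3 st.py
```

```text
F [ 0.3  -1.4   2.33] T [-0.186 -0.34   0.177] op 0.175 pos [ 0.6179 -0.0511  0.1225] yaw -46.95 q6 0.546 eff6 -0.311 13.8
```

Request:
{"method": "step_arm", "body": {
  "plan": [
    [[0,0,0],[0,0,2]],
    [[0,0,0],[0,0,4]]
  ]
}}

```text
time_s: 14.0
eef_pos: [0.618, -0.0511, 0.1225]
eef_rot: [0.0, 0.903, -0.43, -0.0]
wrist_force: [1.4, -1.3, 0.7]
opening: 0.174
```

```bash
python3 st.py
```

```text
F [ 1.42 -1.27  0.69] T [-0.164 -0.362  0.134] op 0.174 pos [ 0.618  -0.0511  0.1225] yaw -50.95 q6 0.616 eff6 -0.311 14.0
```

Request:
{"method": "step_arm", "body": {
  "plan": [
    [[0,0,0],[0,0,2]],
    [[0,0,0],[0,0,4]]
  ]
}}

```text
time_s: 14.2
eef_pos: [0.618, -0.0512, 0.1225]
eef_rot: [0.0, 0.887, -0.461, -0.0]
wrist_force: [2.3, -2.0, 1.9]
opening: 0.174
```

```bash
python3 st.py
```

```text
F [ 2.29 -1.98  1.88] T [-0.277 -0.337  0.136] op 0.174 pos [ 0.618  -0.0512  0.1225] yaw -54.96 q6 0.685 eff6 -0.31 14.2
```

Request:
{"method": "step_arm", "body": {
  "plan": [
    [[0,0,0],[0,0,2]],
    [[0,0,0],[0,0,4]]
  ]
}}

```text
time_s: 14.4
eef_pos: [0.6181, -0.0512, 0.1225]
eef_rot: [0.0, 0.871, -0.492, -0.0]
wrist_force: [1.7, -1.2, 1.7]
opening: 0.174
```

```bash
python3 st.py
```

```text
F [ 1.74 -1.18  1.74] T [-0.285 -0.366  0.151] op 0.174 pos [ 0.6181 -0.0512  0.1225] yaw -58.95 q6 0.755 eff6 -0.31 14.4
```

Request:
{"method": "step_arm", "body": {
  "plan": [
    [[0,0,0],[0,0,2]],
    [[0,0,0],[0,0,4]]
  ]
}}

```text
time_s: 14.6
eef_pos: [0.6181, -0.0513, 0.1225]
eef_rot: [0.0, 0.853, -0.522, -0.0]
wrist_force: [2.1, -1.2, 1.1]
opening: 0.18
```

```bash
python3 st.py
```

```text
F [ 2.13 -1.24  1.1 ] T [-0.322 -0.433  0.091] op 0.18 pos [ 0.6181 -0.0513  0.1225] yaw -62.96 q6 0.825 eff6 -0.31 14.6
```

Request:
{"method": "step_arm", "body": {
  "plan": [
    [[0,0,0],[0,0,2]],
    [[0,0,0],[0,0,4]]
  ]
}}

```text
time_s: 14.8
eef_pos: [0.6181, -0.0513, 0.1225]
eef_rot: [0.0, 0.834, -0.552, -0.0]
wrist_force: [1.8, -2.3, 1.3]
opening: 0.173
```

```bash
python3 st.py
```

```text
F [ 1.8  -2.34  1.25] T [-0.318 -0.425  0.177] op 0.173 pos [ 0.6181 -0.0513  0.1225] yaw -66.96 q6 0.895 eff6 -0.31 14.8
```

Request:
{"method": "step_arm", "body": {
  "plan": [
    [[0,0,0],[0,0,2]],
    [[0,0,0],[0,0,4]]
  ]
}}

```text
time_s: 15.0
eef_pos: [0.6182, -0.0514, 0.1225]
eef_rot: [0.0, 0.814, -0.58, -0.0]
wrist_force: [2.3, -1.7, 1.4]
opening: 0.175
```

```bash
python3 st.py
```

```text
F [ 2.29 -1.74  1.4 ] T [-0.398 -0.455  0.122] op 0.175 pos [ 0.6182 -0.0514  0.1225] yaw -70.96 q6 0.965 eff6 -0.31 15.0
```

Request:
{"method": "step_arm", "body": {
  "plan": [
    [[0,0,0],[0,0,2]],
    [[0,0,0],[0,0,4]]
  ]
}}

```text
time_s: 15.2
eef_pos: [0.6182, -0.0514, 0.1225]
eef_rot: [0.0, 0.794, -0.608, -0.0]
wrist_force: [2.9, -2.6, 1.7]
opening: 0.172
```

```bash
python3 st.py
```

```text
F [ 2.9  -2.65  1.65] T [-0.349 -0.456  0.201] op 0.172 pos [ 0.6182 -0.0514  0.1225] yaw -74.95 q6 1.034 eff6 -0.31 15.2
```

Request:
{"method": "step_arm", "body": {
  "plan": [
    [[0,0,0],[0,0,2]],
    [[0,0,0],[0,0,4]]
  ]
}}

```text
time_s: 15.4
eef_pos: [0.6182, -0.0515, 0.1225]
eef_rot: [0.0, 0.772, -0.636, -0.0]
wrist_force: [1.9, -2.0, 1.1]
opening: 0.175
```

```bash
python3 st.py
```

```text
F [ 1.85 -1.99  1.06] T [-0.37  -0.462  0.108] op 0.175 pos [ 0.6182 -0.0515  0.1225] yaw -78.96 q6 1.104 eff6 -0.31 15.4
```

Request:
{"method": "step_arm", "body": {
  "plan": [
    [[0,0,0],[0,0,2]],
    [[0,0,0],[0,0,4]]
  ]
}}

```text
time_s: 15.6
eef_pos: [0.6182, -0.0516, 0.1225]
eef_rot: [0.0, 0.749, -0.662, 0.0]
wrist_force: [2.4, -2.4, 0.8]
opening: 0.171
```

```bash
python3 st.py
```

```text
F [ 2.38 -2.41  0.76] T [-0.428 -0.475  0.175] op 0.171 pos [ 0.6182 -0.0516  0.1225] yaw -82.96 q6 1.174 eff6 -0.31 15.6
```

Request:
{"method": "step_arm", "body": {
  "plan": [
    [[0,0,0],[0,0,2]],
    [[0,0,0],[0,0,4]]
  ]
}}

```text
time_s: 15.8
eef_pos: [0.6182, -0.0516, 0.1225]
eef_rot: [0.0, 0.726, -0.688, 0.0]
wrist_force: [2.2, -3.0, 1.2]
opening: 0.174
```

```bash
python3 st.py
```

```text
F [ 2.25 -2.96  1.24] T [-0.482 -0.475  0.118] op 0.174 pos [ 0.6182 -0.0516  0.1225] yaw -86.96 q6 1.244 eff6 -0.31 15.8
```

Request:
{"method": "step_arm", "body": {
  "plan": [
    [[0,0,0],[0,0,2]],
    [[0,0,0],[0,0,4]]
  ]
}}

```text
time_s: 16.0
eef_pos: [0.6182, -0.0517, 0.1225]
eef_rot: [-0.0, -0.701, 0.713, -0.0]
wrist_force: [2.0, -3.1, 0.7]
opening: 0.176
```

```bash
python3 st.py
```

```text
F [ 1.97 -3.1   0.7 ] T [-0.476 -0.482  0.157] op 0.176 pos [ 0.6182 -0.0517  0.1225] yaw -90.96 q6 1.314 eff6 -0.307 16.0
```

Request:
{"method": "step_arm", "body": {
  "plan": [
    [[0,0,0],[0,0,2]],
    [[0,0,0],[0,0,4]]
  ]
}}

```text
time_s: 16.2
eef_pos: [0.6182, -0.0517, 0.1225]
eef_rot: [-0.0, -0.676, 0.737, -0.0]
wrist_force: [3.4, -2.8, 0.8]
opening: 0.17
```

```bash
python3 st.py
```

```text
F [ 3.43 -2.83  0.84] T [-0.548 -0.44   0.209] op 0.17 pos [ 0.6182 -0.0517  0.1225] yaw -94.96 q6 1.384 eff6 -0.288 16.2
```

Request:
{"method": "step_arm", "body": {
  "plan": [
    [[0,0,0],[0,0,2]]
  ]
}}

```text
time_s: 16.3
eef_pos: [0.6182, -0.0518, 0.1225]
eef_rot: [-0.0, -0.663, 0.749, -0.0]
wrist_force: [3.0, -2.8, 1.2]
opening: 0.176
```

```bash
python3 st.py
```

```text
F [ 3.02 -2.81  1.17] T [-0.549 -0.489  0.158] op 0.176 pos [ 0.6182 -0.0518  0.1225] yaw -96.96 q6 1.418 eff6 -0.279 16.3
```

Request:
{"method": "step_arm", "body": {
  "plan": [
    [[0,0,0],[0,0,2]]
  ]
}}

```text
time_s: 16.4
eef_pos: [0.6182, -0.0518, 0.1225]
eef_rot: [-0.0, -0.65, 0.76, -0.0]
wrist_force: [2.5, -3.5, 0.6]
opening: 0.173
```

```bash
python3 st.py
```

```text
F [ 2.52 -3.52  0.63] T [-0.667 -0.41   0.162] op 0.173 pos [ 0.6182 -0.0518  0.1225] yaw -98.96 q6 1.453 eff6 -0.27 16.4
```

Request:
{"method": "step_arm", "body": {
  "plan": [
    [[0,0,0],[0,0,2]]
  ]
}}

```text
time_s: 16.5
eef_pos: [0.6182, -0.0518, 0.1225]
eef_rot: [-0.0, -0.636, 0.771, -0.0]
wrist_force: [2.5, -3.0, 0.2]
opening: 0.177
```

```bash
python3 st.py
```

```text
F [ 2.54 -3.02  0.16] T [-0.61  -0.454  0.253] op 0.177 pos [ 0.6182 -0.0518  0.1225] yaw -100.96 q6 1.488 eff6 -0.26 16.5
```

Request:
{"method": "step_arm", "body": {
  "plan": [
    [[0,0,0],[0,0,2]]
  ]
}}

```text
time_s: 16.6
eef_pos: [0.6182, -0.0518, 0.1225]
eef_rot: [-0.0, -0.623, 0.782, -0.0]
wrist_force: [2.4, -3.3, 0.5]
opening: 0.169
```

```bash
python3 st.py
```

```text
F [ 2.35 -3.31  0.53] T [-0.681 -0.411  0.24 ] op 0.169 pos [ 0.6182 -0.0518  0.1225] yaw -102.96 q6 1.523 eff6 -0.251 16.6
```

Request:
{"method": "step_arm", "body": {
  "plan": [
    [[0,0,0],[0,0,2]]
  ]
}}

```text
time_s: 16.7
eef_pos: [0.6182, -0.0518, 0.1225]
eef_rot: [-0.0, -0.609, 0.793, -0.0]
wrist_force: [2.4, -4.1, 1.1]
opening: 0.175
```

```bash
python3 st.py
```

```text
F [ 2.36 -4.11  1.14] T [-0.67  -0.44   0.205] op 0.175 pos [ 0.6182 -0.0518  0.1225] yaw -104.95 q6 1.558 eff6 -0.242 16.7
```

Request:
{"method": "step_arm", "body": {
  "plan": [
    [[0,0,0],[0,0,2]]
  ]
}}

```text
time_s: 16.8
eef_pos: [0.6182, -0.0519, 0.1225]
eef_rot: [-0.0, -0.595, 0.804, -0.0]
wrist_force: [2.3, -3.6, 0.7]
opening: 0.176
```

```bash
python3 st.py
```

```text
F [ 2.31 -3.62  0.75] T [-0.729 -0.424  0.174] op 0.176 pos [ 0.6182 -0.0519  0.1225] yaw -106.95 q6 1.593 eff6 -0.247 16.8
```

Request:
{"method": "step_arm", "body": {
  "plan": [
    [[0,0,0],[0,0,2]]
  ]
}}

```text
time_s: 16.9
eef_pos: [0.6182, -0.0519, 0.1225]
eef_rot: [-0.0, -0.581, 0.814, -0.0]
wrist_force: [1.2, -3.4, 1.5]
opening: 0.178
```

```bash
python3 st.py
```

```text
F [ 1.24 -3.37  1.54] T [-0.652 -0.436  0.203] op 0.178 pos [ 0.6182 -0.0519  0.1225] yaw -108.96 q6 1.628 eff6 -0.264 16.9
```

Request:
{"method": "step_arm", "body": {
  "plan": [
    [[0,0,0],[0,0,2]]
  ]
}}

```text
time_s: 17.0
eef_pos: [0.6182, -0.0519, 0.1225]
eef_rot: [-0.0, -0.567, 0.824, -0.0]
wrist_force: [1.6, -3.6, 1.0]
opening: 0.172
```

```bash
python3 st.py
```

```text
F [ 1.64 -3.62  1.01] T [-0.622 -0.384  0.182] op 0.172 pos [ 0.6182 -0.0519  0.1225] yaw -110.96 q6 1.663 eff6 -0.28 17.0
```

Request:
{"method": "step_arm", "body": {
  "plan": [
    [[0,0,0],[0,0,0]],
    [[0,0,0],[0,0,0]],
    [[0,0,0],[0,0,0]],
    [[0,0,0],[0,0,0]]
  ],
  "fingers": 55
}}

```text
time_s: 17.4
eef_pos: [0.6167, -0.0505, 0.1217]
eef_rot: [-0.001, -0.567, 0.823, 0.002]
wrist_force: [-0.3, 0.1, -0.1]
opening: 0.547
```

Request:
{"method": "step_arm", "body": {
  "plan": [
    [[0,0,-0.02],[0,0,0]],
    [[0,0,-0.05],[0,0,0]],
    [[0,0,-0.09],[0,0,0]],
    [[0,0,-0.13],[0,0,0]],
    [[0,0,-0.13],[0,0,0]]
  ]
}}

```text
time_s: 17.9
eef_pos: [0.6207, -0.0516, 0.2594]
eef_rot: [0.003, -0.567, 0.823, -0.003]
wrist_force: [0.0, -0.1, 1.8]
opening: 0.55
```

```bash
python3 st.py; python3 - <<'E'
from bench import telemetry,viewer,nets
from h import *
import pickle
c=viewer.get_calibration("wrist");im=viewer.camera("wrist"); pickle.dump((im,c),open("w20.pkl","wb"))
cv2.imwrite("pics/w20.png",im[:,:,::-1])
E
```

```text
F [ 0.04 -0.1   1.76] T [-0.028  0.018  0.043] op 0.55 pos [ 0.6207 -0.0516  0.2594] yaw -110.85 q6 1.661 eff6 0.004 17.9
```

View pics/w20.png

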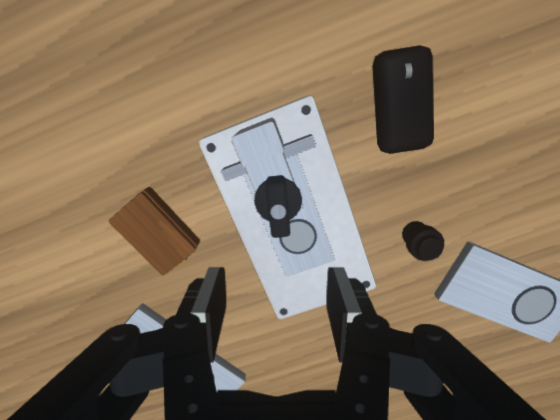

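Request:
{"method": "step_arm", "body": {
  "plan": [
    [[-0.026,0.036,-0.005],[0,0,0]],
    [[-0.052,0.072,-0.01],[0,0,0]],
    [[-0.078,0.108,-0.015],[0,0,0]],
    [[-0.104,0.144,-0.02],[0,0,0]],
    [[-0.13,0.18,-0.02],[0,0,0]]
  ]
}}

```text
time_s: 18.45
eef_pos: [0.494, 0.136, 0.2717]
eef_rot: [-0.002, -0.567, 0.824, 0.002]
wrist_force: [0.2, 1.0, -0.0]
opening: 0.547
```

Request:
{"method": "step_arm", "body": {
  "plan": [
    [[-0.026,0.036,0],[0,0,0]],
    [[-0.052,0.072,0],[0,0,0]],
    [[-0.078,0.108,0],[0,0,0]],
    [[-0.08,0.115,0],[0,0,0]],
    [[-0.08,0.115,0],[0,0,0]]
  ]
}}

```text
time_s: 18.95
eef_pos: [0.4152, 0.2511, 0.2718]
eef_rot: [-0.002, -0.569, 0.823, 0.002]
wrist_force: [-0.1, -0.1, 0.3]
opening: 0.552
```

```bash
python3 st.py; python3 - <<'E'
from bench import telemetry,viewer,nets
from h import *
import pickle
for n in ["top","scene"]:
    c=viewer.get_calibration(n);im=viewer.camera(n); pickle.dump((im,c),open(n+"21.pkl","wb"))
    cv2.imwrite(f"pics/{n}21.png",cv2.resize(im[140:290,220:400,::-1],None,fx=4,fy=4,interpolation=cv2.INTER_CUBIC))
E
```

```text
F [-0.14 -0.07  0.33] T [ 0.004 -0.004  0.028] op 0.552 pos [0.4152 0.2511 0.2718] yaw -110.7 q6 2.229 eff6 0.207 18.95
```

View pics/top21.png

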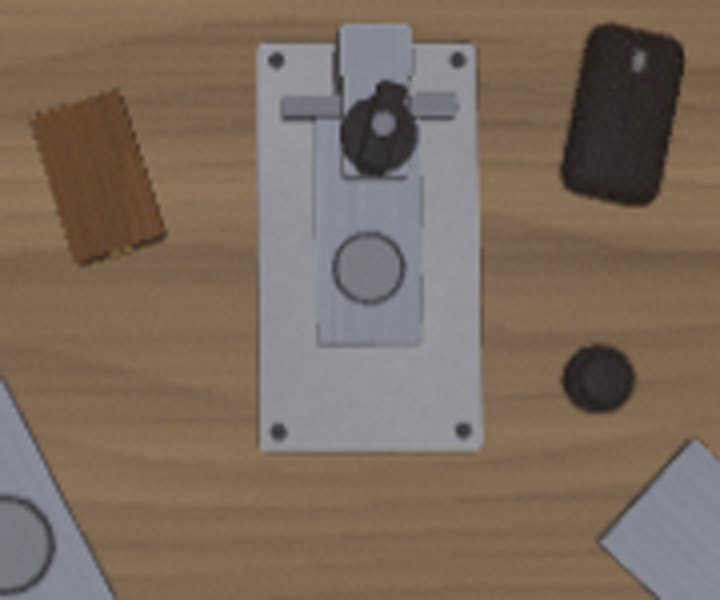

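View pics/scene21.png

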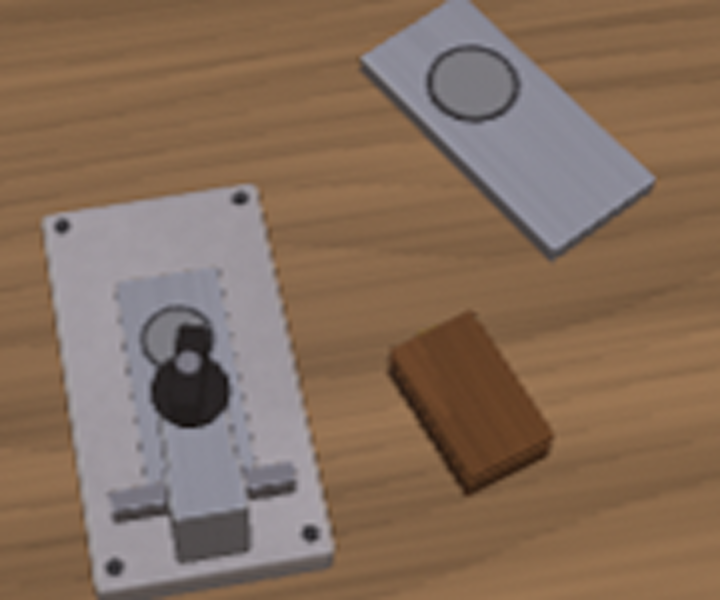

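```bash
python3 - <<'E'
from h import *
import pickle
from bench import ticket
im,c=pickle.load(open("top21.pkl","rb"))
T=lambda a:(np.array(a)+.5)/4-.5+[220,140]
P=atz(c,T([[319,346],[421,345]]),.042); B=atz(c,T([[262,452],[482,450]]),.03); F=atz(c,T([[259,44],[474,44]]),.03)
print(P,B,F); print("plate -x end rel. fixture centre", P[:,0].mean()-(B[:,0].mean()+F[:,0].mean())/2, "want -0.058")
ticket.hand_in()
E
```

```text
[[ 0.50872887 -0.02249785  0.042     ]
 [ 0.50923609 -0.0804988   0.042     ]] [[ 0.44850046  0.0098508   0.03      ]
 [ 0.44938405 -0.11643445  0.03      ]] [[ 0.68611442  0.01137968  0.03      ]
 [ 0.68633361 -0.11482594  0.03      ]]
plate -x end rel. fixture centre -0.058600653774169675 want -0.058
the job is handed in; nothing more can be done
```

I slid the plate back against the fence, clamped it by turning the knob to its click, let go, and handed the job in at about 19 s of the 70 s.

**Push:** I pushed the plate's -x end with closed fingers. The push force climbed from about 2 N to 8.4 N once the plate met the fence. An upward force of up to 7.8 N also showed at the wrist; I did not find its cause.

**Clamp:** I pinched the knob bar and turned it clockwise about 135° (2.36 rad) in all.
- **Drag:** Joint 6's effort put the drag at a steady 0.15 N m, climbing after the foot touched at about yaw -91°.
- **Click:** It peaked at about 0.216 N m near -105°, then fell to about 0.18 N m by -111°. That was the click, so I stopped about 6° past it, well short of where the clutch goes solid.
- **Disagreement:** The wrist torque sensor was too noisy (about ±0.04 N m) to confirm the peak, so the click rests on the joint effort reading. I could not measure the foot force itself.

**Last checks:**
- The top view puts the plate's -x end 58.6 mm behind the fixture's centre, against 58 mm when flush, and square to within about 0.5°. The images are good to about 1–2 mm, so flushness also rests on the contact force and on a wrist camera view taken before clamping, which showed no gap.
- The box, mouse and lens, and both large plates as far as they show, look where they were.
- The gripper is clear of everything.

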